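# Find the tally counter with the stiff key

## Task

These four tally counters from the microscope bench look alike, but one has a stiff key. First press every counter's black key gently, no harder than it takes, until it clicks fully home and its red pin stays down; then put the stiff one in the yellow repair tray, standing upright on the tray floor, and leave the other three standing where they are. Do not disturb the other things on the bench.

Things in the scene. Friction and masses are not known exactly. Their poses are not given: they have to be found in the camera images.
- counter_a: one of four look-alike loose tally counters: blue block 60 (x) x 44 (y) x 34 mm high with aluminium top, 0.3 kg, standing on the bench; origin at the centre of its underside, z up. Pick it up across its 44 mm width. Only the feel of its key tells whether it is a light or the stiff one
- key_a: sprung black key, 24 mm round, on counter_a; origin: centre of its top face, 46 mm above the counter's underside. Moves 5 mm straight down to a hard stop, where it clicks and counts; springs back. Force to move it: light counters (three) 2 N at first, rising evenly to 4 N at the stop; stiff counter 4.5 N rising to 9 N (the pin adds 0.5 N); over 20 N damages it
- pin_a (a joint): travel in m of counter_a's red tell-tale pin, 6 mm diameter, 21 mm from the key's axis towards the counter's +x: 0 standing 5 mm proud of the top (not counted); from 1 mm of its travel on the key carries it down, and it stays where left: about 0.004 once the key has clicked fully home
- counter_b: one of four look-alike loose tally counters: blue block 60 (x) x 44 (y) x 34 mm high with aluminium top, 0.3 kg, standing on the bench; origin at the centre of its underside, z up. Pick it up across its 44 mm width. Only the feel of its key tells whether it is a light or the stiff one
- key_b: sprung black key, 24 mm round, on counter_b; origin: centre of its top face, 46 mm above the counter's underside. Moves 5 mm straight down to a hard stop, where it clicks and counts; springs back. Force to move it: light counters (three) 2 N at first, rising evenly to 4 N at the stop; stiff counter 4.5 N rising to 9 N (the pin adds 0.5 N); over 20 N damages it
- pin_b (a joint): travel in m of counter_b's red tell-tale pin, 6 mm diameter, 21 mm from the key's axis towards the counter's +x: 0 standing 5 mm proud of the top (not counted); from 1 mm of its travel on the key carries it down, and it stays where left: about 0.004 once the key has clicked fully home
- counter_c: one of four look-alike loose tally counters: blue block 60 (x) x 44 (y) x 34 mm high with aluminium top, 0.3 kg, standing on the bench; origin at the centre of its underside, z up. Pick it up across its 44 mm width. Only the feel of its key tells whether it is a light or the stiff one
- key_c: sprung black key, 24 mm round, on counter_c; origin: centre of its top face, 46 mm above the counter's underside. Moves 5 mm straight down to a hard stop, where it clicks and counts; springs back. Force to move it: light counters (three) 2 N at first, rising evenly to 4 N at the stop; stiff counter 4.5 N rising to 9 N (the pin adds 0.5 N); over 20 N damages it
- pin_c (a joint): travel in m of counter_c's red tell-tale pin, 6 mm diameter, 21 mm from the key's axis towards the counter's +x: 0 standing 5 mm proud of the top (not counted); from 1 mm of its travel on the key carries it down, and it stays where left: about 0.004 once the key has clicked fully home
- counter_d: one of four look-alike loose tally counters: blue block 60 (x) x 44 (y) x 34 mm high with aluminium top, 0.3 kg, standing on the bench; origin at the centre of its underside, z up. Pick it up across its 44 mm width. Only the feel of its key tells whether it is a light or the stiff one
- key_d: sprung black key, 24 mm round, on counter_d; origin: centre of its top face, 46 mm above the counter's underside. Moves 5 mm straight down to a hard stop, where it clicks and counts; springs back. Force to move it: light counters (three) 2 N at first, rising evenly to 4 N at the stop; stiff counter 4.5 N rising to 9 N (the pin adds 0.5 N); over 20 N damages it
- pin_d (a joint): travel in m of counter_d's red tell-tale pin, 6 mm diameter, 21 mm from the key's axis towards the counter's +x: 0 standing 5 mm proud of the top (not counted); from 1 mm of its travel on the key carries it down, and it stays where left: about 0.004 once the key has clicked fully home
- seat_a (a point): point inside counter_a, on its axis, 10 mm above its underside: the spring's seat, 0.1 mm higher in the stiff counter; for the judge only, hidden and far too little to be measured
- seat_b (a point): point inside counter_b, on its axis, 10 mm above its underside: the spring's seat, 0.1 mm higher in the stiff counter; for the judge only, hidden and far too little to be measured
- seat_c (a point): point inside counter_c, on its axis, 10 mm above its underside: the spring's seat, 0.1 mm higher in the stiff counter; for the judge only, hidden and far too little to be measured
- seat_d (a point): point inside counter_d, on its axis, 10 mm above its underside: the spring's seat, 0.1 mm higher in the stiff counter; for the judge only, hidden and far too little to be measured
- repair_tray: fixed open yellow tray, 170 x 170 mm, walls 5 mm thick and 26 mm high, inside 160 x 160 mm; origin at the centre of its underside
- repair_tray_in (a point): centre of the tray's inner floor (5 mm above the bench), axes along the tray's sides
- petri_dish: bystander, leave alone: clear round dish, 92 mm diameter, 18 mm high; origin at the centre of its underside
- amber_bottle: bystander, leave alone: amber bottle, 48 mm diameter, 95 mm high; origin at the centre of its underside
- specimen_jar: bystander, leave alone: clear jar with red cap, 54 mm diameter, 62 mm high; origin at the centre of its underside
- slide_box: bystander, leave alone: green slide box, 32 x 85 x 30 mm; origin at the centre of its underside
- pen_cup: bystander, leave alone: white pen cup, 72 mm diameter, 80 mm high, pens to 120 mm; origin at the centre of its underside
- bench_timer: bystander, leave alone: white timer, 60 x 75 x 28 mm; origin at the centre of its underside

How it is judged (in metres and radians):
On the way, in this order (a step that is already met when the one before it is completed fails the run):
1. the keys of all four counters have clicked (red pins down), before the stiff counter is taken to the tray (value of joint each of pin_a, pin_b, pin_c, pin_d above 0.003 m and horizontal distance between each of counter_a, counter_b, counter_c, counter_d and repair_tray_in above 0.1 m), for 0.1 s.
2. the stiff counter is in the repair tray (((z of seat_a in the frame of counter_a above 0.01005 m and x of counter_a in the frame of repair_tray_in between -0.058 and 0.058 m and y of counter_a in the frame of repair_tray_in between -0.058 and 0.058 m and z of counter_a in the frame of repair_tray_in below 0.006 m) or (z of seat_b in the frame of counter_b above 0.01005 m and x of counter_b in the frame of repair_tray_in between -0.058 and 0.058 m and y of counter_b in the frame of repair_tray_in between -0.058 and 0.058 m and z of counter_b in the frame of repair_tray_in below 0.006 m) or (z of seat_c in the frame of counter_c above 0.01005 m and x of counter_c in the frame of repair_tray_in between -0.058 and 0.058 m and y of counter_c in the frame of repair_tray_in between -0.058 and 0.058 m and z of counter_c in the frame of repair_tray_in below 0.006 m) or (z of seat_d in the frame of counter_d above 0.01005 m and x of counter_d in the frame of repair_tray_in between -0.058 and 0.058 m and y of counter_d in the frame of repair_tray_in between -0.058 and 0.058 m and z of counter_d in the frame of repair_tray_in below 0.006 m))), for 0.2 s.
At the end, for the whole second after the job is handed in: all four red pins over 3 mm down; stiff counter upright (0.12 rad) on the tray floor, centre within 58 mm of the tray's centre along each side, underside under 6 mm above the floor; light counters upright within 30 mm of their starts; all at rest (value of joint each of pin_a, pin_b, pin_c, pin_d above 0.003 m and angle between each of counter_a, counter_b, counter_c, counter_d's own z axis and vertical below 0.12 rad and ((z of seat_a in the frame of counter_a above 0.01005 m and x of counter_a in the frame of repair_tray_in between -0.058 and 0.058 m and y of counter_a in the frame of repair_tray_in between -0.058 and 0.058 m and z of counter_a in the frame of repair_tray_in below 0.006 m) or (not (z of seat_a in the frame of counter_a above 0.01005 m) and distance of counter_a from where it was at the start of the episode below 0.03 m)) and ((z of seat_b in the frame of counter_b above 0.01005 m and x of counter_b in the frame of repair_tray_in between -0.058 and 0.058 m and y of counter_b in the frame of repair_tray_in between -0.058 and 0.058 m and z of counter_b in the frame of repair_tray_in below 0.006 m) or (not (z of seat_b in the frame of counter_b above 0.01005 m) and distance of counter_b from where it was at the start of the episode below 0.03 m)) and ((z of seat_c in the frame of counter_c above 0.01005 m and x of counter_c in the frame of repair_tray_in between -0.058 and 0.058 m and y of counter_c in the frame of repair_tray_in between -0.058 and 0.058 m and z of counter_c in the frame of repair_tray_in below 0.006 m) or (not (z of seat_c in the frame of counter_c above 0.01005 m) and distance of counter_c from where it was at the start of the episode below 0.03 m)) and ((z of seat_d in the frame of counter_d above 0.01005 m and x of counter_d in the frame of repair_tray_in between -0.058 and 0.058 m and y of counter_d in the frame of repair_tray_in between -0.058 and 0.058 m and z of counter_d in the frame of repair_tray_in below 0.006 m) or (not (z of seat_d in the frame of counter_d above 0.01005 m) and distance of counter_d from where it was at the start of the episode below 0.03 m)) and linear speed of each of counter_a, counter_b, counter_c, counter_d below 0.02 m/s); the robot touches nothing.
It fails at once if a key is pressed with more than 20 N (contact force between any of key_a, key_b, key_c, key_d and anything else above 20 N).
It fails at once if a light counter is moved more than 30 mm ((not (z of seat_a in the frame of counter_a above 0.01005 m) and distance of counter_a from where it was at the start of the episode above 0.03 m) or (not (z of seat_b in the frame of counter_b above 0.01005 m) and distance of counter_b from where it was at the start of the episode above 0.03 m) or (not (z of seat_c in the frame of counter_c above 0.01005 m) and distance of counter_c from where it was at the start of the episode above 0.03 m) or (not (z of seat_d in the frame of counter_d above 0.01005 m) and distance of counter_d from where it was at the start of the episode above 0.03 m)).
It fails at once if another thing on the bench is moved more than 30 mm (distance of any of petri_dish, amber_bottle, specimen_jar, slide_box, pen_cup, bench_timer from where it was at the start of the episode above 0.03 m).
It also fails if it takes over 72 s, if anything falls off the work surface, if the arm or the gripper's body presses on something with over 40 N, if the wrist force passes 120 N, or if a joint passes its speed limit or range.

## Robot

A 6-joint arm with a two-finger parallel gripper is mounted at the origin on the work surface. World frame = base frame: x ahead of the robot, y to its left, z up, the work surface at z = 0. Lengths are in m, angles in degrees, forces in N, time in s.
With the tool pointing down it reaches from about 0.4 to 0.825 m from the base axis. Payload 7 kg.
Tool frame: the origin (TCP) lies on the mounting face of the last link; the fingertips stand 178 mm ahead of it and the grasp point (between the pads) lies 159 mm ahead of it; z points along the fingers, y is the direction in which the jaws open and shut (so a half turn about z gives the same grasp; the last joint's range is limited). The gripper opens to 88 mm and grips with 3 to 60 N. Pads are 19 mm wide; open, the fingers measure 130 mm over their backs; the gripper's body (78 mm by 193 mm) begins 47 mm behind the grasp point.
Start: joints at [-60.155, 20.546, 0.682, 0, -70.136, -16.507], TCP at [0.156, -0.657, 0.405] pointing down, gripper open.
Joint ranges: [-176.03, 176.03], [-82.01, 121.73], [-58.28, 71.71], [-173.87, 95.51], [-174.79, -0.11], [-173.66, 173.66]. Speed limits (degrees/s): [136.94, 136.94, 172.46, 180, 180, 180].

## Interface

Orientations are given as [roll, pitch, yaw] about the fixed x, y, z axes, in that order (R = Rz(yaw) Ry(pitch) Rx(roll)).
In Python, from plant import r gives the robot as it stands. The module is installed in compiled form; this text tells all that it offers.
- The arm moves only by the tool carry_out, never from a script. Its argument "plan" is a list of rows, each a list of 3 entries, a list of its own where there are three numbers: the shift along the tool's x, y, z in m, then the turn, a rotation vector about the tool's x, y, z in degrees, then the closure in counts, from 0 (fully open) to 255 (shut). In form: [[[x, y, z], [ax, ay, az], hand], ...]. A call has 1 to 12 rows; each row shifts and turns the commanded pose from where the row before left it, along the tool's axes as they then stand; what a row does not reach is not made up. A row lasts 1/12 s, in which the tool goes at most 41.7 mm and 7.16 degrees, less where a joint would pass 70% of its speed; a pose out of reach is approached as far as the arm can. A call is refused whole if a number of a shift passes 0.0417 or a number of a turn 7.16, either way. A call with a gripper value outside its range is refused whole. The fingers move at their own pace and stop on an object; "grip_force" is the grip in N (left out, the last holds). Time passes only in rows, so rows that do not move let the fingers close. It gives the time, the measured TCP pose, the force and the opening at its end, in the units of the state.
- r.get_state(): the state, without advancing time (a new reading comes with each control period).
- r.capture(name): name is "scene" or "top" or "wrist"; returns the picture (400x640x3 uint8, red, green, blue); there is no depth.
- r.get_calibration(name): a dict with "K" (3x3 intrinsics, pixels), "D" ([k1, k2, p1, p2, k3] as OpenCV has them; the pictures are not rectified), "rvec" (rotation vector, rad) and "tvec" (3), from world to camera coordinates, as OpenCV has them. Camera axes: x right, y down, z forward; pixel columns grow to the right and rows downward; lengths in m; the calibration is good to about 2 mm. A picture is of the moment at which its call begins: read the wrist's pose just before it. get_calibration takes no time and is no camera call; for the wrist camera it gives the pose at the moment of the call.
- r.close_job(): hands the job in, once; it reports no verdict.
The state is a dict: "time_s": time; "joints": joint angles; "qd": joint speeds; "joint_torque": joint torques, N m; "tcp_pos": TCP position; "eef_rot": TCP orientation; "contact_force": force on the tool from outside, world axes, zero at the start; "moment": the same for the moment, N m; "gripper_width": finger opening in m.
Only numpy, scipy, OpenCV 4.12 (cv2) and the standard library are available. Lean on these libraries where they do the work, as an engineer would, in place of code of your own. Each camera call takes 0.05 s, during which the arm holds its last target. There are 200 camera calls.

## Working session

There is one attempt and no reset: what is moved stays moved. The work goes in short steps, Python scripts to look and compute and a tool call to move; the robot and the scene stay as the last step left them, time stands still between calls to the robot, and variables do not carry over. Pictures are saved under pics/ and viewed, about 8 in all and at most 12, crops included, and the job is handed in when it is done.

Besides the shell and the picture viewer there is one more tool, called after ">>>" by a JSON object that holds its "api" and its "payload", one argument or row to a line. carry_out: Moves the arm, as the interface text tells. Its arguments: {"type":"object","properties":{"plan":{"type":"array","items":{"type":"array"}},"grip_force":{"type":"number"}},"required":["plan"]}

```bash
mkdir -p pics
python3 - <<'E'
from plant import r
import cv2
print(r.get_state())
for n in("scene","top"):
    im=r.capture(n); cv2.imwrite(f"pics/{n}0.png",im[:,:,::-1]); print(n,r.get_calibration(n))
E
```

```text
{'time_s': 0.0, 'joints': array([-6.01546363e+01,  2.05888677e+01,  6.33503094e-01, -1.95375554e-02,
       -7.01364710e+01, -1.65068145e+01]), 'qd': array([-0.04762866,  0.00017271,  0.06178987, -0.02407047, -0.05190347,
        0.02097578]), 'joint_torque': array([ 1.81842082e-03, -5.82716811e+01,  2.93071175e+01,  6.99735090e+00,
        6.83311999e-03, -1.44059295e-04]), 'tcp_pos': array([ 0.15567066, -0.65659212,  0.40375121]), 'eef_rot': array([ 1.79906730e+02, -8.48585711e-03, -1.66668097e+02]), 'contact_force': array([0.08719133, 0.05699964, 0.42983868]), 'moment': array([-0.05102748, -0.0558105 ,  0.02408198]), 'gripper_width': 0.08806836699254794}
scene {'K': array([[461.87526901,   0.        , 327.5154716 ],
       [  0.        , 461.87526901, 204.30397394],
       [  0.        ,   0.        ,   1.        ]]), 'D': array([-0.12979262,  0.        ,  0.        ,  0.        ,  0.        ]), 'rvec': array([ 1.61983924,  2.05459121, -0.77029218]), 'tvec': array([ 0.10983556, -0.40605333,  1.47824111])}
top {'K': array([[366.07331426,   0.        , 322.2983885 ],
       [  0.        , 366.07331426, 200.18451621],
       [  0.        ,   0.        ,   1.        ]]), 'D': array([-0.05584642,  0.        ,  0.        ,  0.        ,  0.        ]), 'rvec': array([ 2.20765603, -2.17978448,  0.1114376 ]), 'tvec': array([0.01238003, 0.60479903, 0.91651146])}
```

View pics/top0.png

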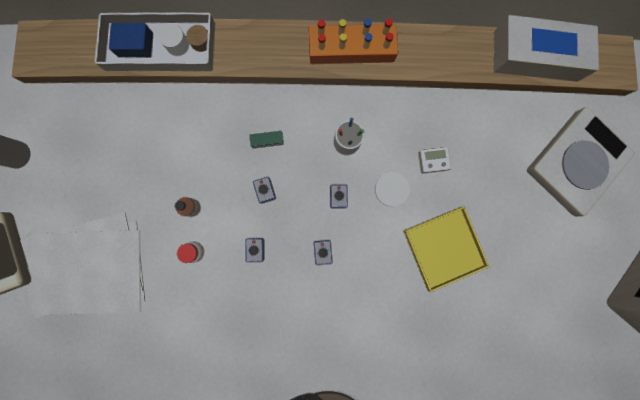

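View pics/scene0.png

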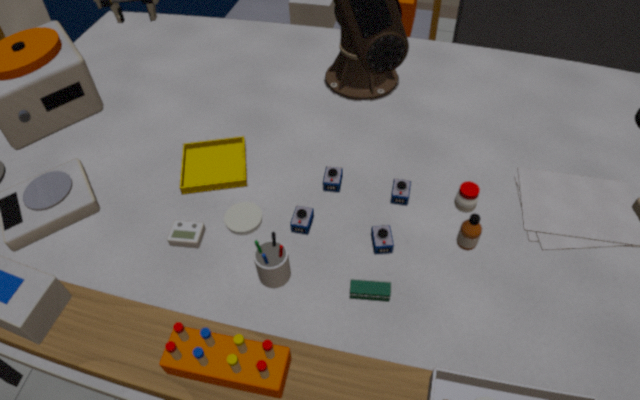

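The top view shows the counters at about (263,190), (339,196), (254,250) and (323,252), with their pins pointing up in the picture. The tray is at (446,249). The scene view agrees.

```bash
cat > h.py <<'E'
import numpy as np,cv2
from plant import r
from scipy.spatial.transform import Rotation as R
def ray(n,pts,z,c=None):
    c=c or r.get_calibration(n); M=cv2.Rodrigues(c["rvec"])[0]; o=-M.T@c["tvec"]
    u=cv2.undistortPoints(np.float64(pts).reshape(-1,1,2),c["K"],c["D"]).reshape(-1,2)
    d=np.c_[u,np.ones(len(u))]@M
    return o+d*((z-o[2])/d[:,2])[:,None]
def toolshift(target_tcp,yaw_to=None):
    s=r.get_state(); T=R.from_euler('xyz',s['eef_rot'],degrees=True)
    return T.inv().apply(np.array(target_tcp)-s['tcp_pos'])
E
python3 - <<'E'
from h import *
im=cv2.imread("pics/top0.png"); g=im.max(2); hsv=cv2.cvtColor(im,cv2.COLOR_BGR2HSV)
for n,(u,v) in dict(p=(263,190),q=(339,196),s=(254,250),t=(323,252)).items():
    m=np.zeros(g.shape,np.uint8); cv2.circle(m,(u,v),8,255,-1)
    k=(g<75)&(m>0)&(hsv[:,:,1]<120); k=(g<70)&(m>0)
    ys,xs=np.nonzero(k); w=75-g[k].astype(float); kc=(np.average(xs,weights=w),np.average(ys,weights=w))
    m2=np.zeros(g.shape,np.uint8); cv2.circle(m2,(u,v),18,255,-1)
    i=im.astype(int); red=(i[:,:,2]-i[:,:,1]>25)&(i[:,:,2]-i[:,:,0]>20)&(m2>0); ry,rx=np.nonzero(red)
    K=ray("top",[kc],.046)[0]; P=ray("top",[(rx.mean(),ry.mean())],.039)[0] if len(rx) else K
    d=P-K; print(n,k.sum(),kc,K.round(4),len(rx),P.round(4),np.hypot(*d[:2]),np.degrees(np.arctan2(d[1],d[0])))
    # whole block outline
    b=np.uint8(((hsv[:,:,1]>45)|(g<100))&(m2>0))*255
    c=max(cv2.findContours(b,0,2)[0],key=cv2.contourArea); print("  rect",cv2.minAreaRect(c))
yel=cv2.inRange(hsv,(22,120,80),(35,255,255)); c=max(cv2.findContours(yel,0,2)[0],key=cv2.contourArea)
rc=cv2.minAreaRect(c); print(rc); B=ray("top",cv2.boxPoints(rc),.026); print(B.round(3),B.mean(0))
for n,p,z in [("dish",(392,189),.018),("bottle",(185,207),.08),("jar",(188,253),.06),("cup",(349,136),.08),("box",(266,139),.03),("timer",(435,160),.028)]: print(n,ray("top",[p],z)[0].round(3))
np.set_printoptions(precision=4,suppress=True)
c=r.get_calibration("wrist"); M=cv2.Rodrigues(c["rvec"])[0]; s=r.get_state();T=R.from_euler('xyz',s['eef_rot'],degrees=True)
print("cam in tool",T.inv().apply(-M.T@c["tvec"]-s['tcp_pos']), T.inv().apply(M[2]),c["K"][0,0])
cv2.imwrite("pics/topcrop.png",cv2.resize(im[170:270,235:355],None,fx=6,fy=6,interpolation=cv2.INTER_CUBIC))
E
```

```text
p 62 (np.float64(262.9407783417936), np.float64(188.64382402707275)) [0.6298 0.1696 0.046 ] 5 [0.6493 0.177  0.039 ] 0.020912355807666785 20.59113149067094
  rect ((262.20001220703125, 186.10000610351562), (16.127614974975586, 9.803058624267578), 71.56504821777344)
q 58 (np.float64(338.81181102362206), np.float64(195.19527559055118)) [ 0.6159 -0.0207  0.046 ] 7 [ 0.6374 -0.0208  0.039 ] 0.021485539788139375 -0.1801832653461203
  rect ((339.7110290527344, 191.96331787109375), (9.1951322555542, 16.95352554321289), 16.699243545532227)
s 65 (np.float64(253.38275584206286), np.float64(250.04109589041096)) [0.4768 0.1897 0.046 ] 4 [0.4976 0.191  0.039 ] 0.020822190019581587 3.6710590475705107
  rect ((253.10000610351562, 249.6999969482422), (10.28591251373291, 9.391485214233398), 63.43495178222656)
t 55 (np.float64(322.75), np.float64(252.4264214046823)) [0.4729 0.018  0.046 ] 6 [0.493  0.0203 0.039 ] 0.020202629285897993 6.665932759574839
  rect ((322.5, 252.5), (9.0, 9.0), 90.0)
((445.89068603515625, 248.7393798828125), (66.13025665283203, 65.50554656982422), 67.2490234375)
[[ 0.528 -0.188  0.026]
 [ 0.595 -0.347  0.026]
 [ 0.438 -0.413  0.026]
 [ 0.374 -0.253  0.026]] [ 0.48375768 -0.30028048  0.026     ]
dish [ 0.637 -0.161  0.018]
bottle [0.579 0.351 0.08 ]
jar [0.468 0.347 0.06 ]
cup [ 0.759 -0.042  0.08 ]
box [0.76  0.167 0.03 ]
timer [ 0.713 -0.273  0.028]
cam in tool [0.0754 0.0014 0.0203] [-0.284   0.0001  0.9588] 325.21804543643293
```

View pics/topcrop.png

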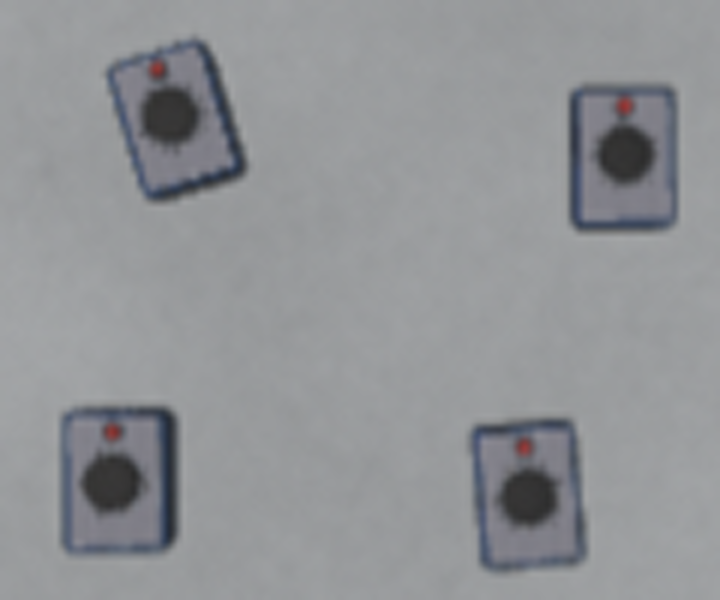

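Run:
```python
from h import *
print(toolshift([0.615,-0.021,0.30]))
```

```text
[-0.59354824  0.51241345  0.10447997]
```

>>> {"api": "carry_out", "payload": {
  "plan": [
    [[-0.0297,0.0256,0.0052],[0,0,0],255],
    [[-0.0297,0.0256,0.0052],[0,0,0],255],
    [[-0.0297,0.0256,0.0052],[0,0,0],255],
    [[-0.0297,0.0256,0.0052],[0,0,0],255],
    [[-0.0297,0.0256,0.0052],[0,0,0],255],
    [[-0.0297,0.0256,0.0052],[0,0,0],255],
    [[-0.0297,0.0256,0.0052],[0,0,0],255],
    [[-0.0297,0.0256,0.0052],[0,0,0],255],
    [[-0.0297,0.0256,0.0052],[0,0,0],255],
    [[-0.0297,0.0256,0.0052],[0,0,0],255]
  ],
  "grip_force": 10
}}

```text
time_s: 0.93
tcp_pos: [0.3862, -0.3374, 0.3524]
eef_rot: [180.0, 0.0, -166.7]
contact_force: [0.3, -0.4, -0.1]
gripper_width: 0.0263
```

>>> {"api": "carry_out", "payload": {
  "plan": [
    [[-0.0297,0.0256,0.0052],[0,0,0],255],
    [[-0.0297,0.0256,0.0052],[0,0,0],255],
    [[-0.0297,0.0256,0.0052],[0,0,0],255],
    [[-0.0297,0.0256,0.0052],[0,0,0],255],
    [[-0.0297,0.0256,0.0052],[0,0,0],255],
    [[-0.0297,0.0256,0.0052],[0,0,0],255],
    [[-0.0297,0.0256,0.0052],[0,0,0],255],
    [[-0.0297,0.0256,0.0052],[0,0,0],255],
    [[-0.0297,0.0256,0.0052],[0,0,0],255],
    [[-0.0297,0.0256,0.0052],[0,0,0],255],
    [[0,0,0],[0,0,0],255],
    [[0,0,0],[0,0,0],255]
  ]
}}

```text
time_s: 1.93
tcp_pos: [0.6163, -0.0196, 0.2993]
eef_rot: [180.0, -0.1, -166.5]
contact_force: [0.3, -0.0, -0.5]
gripper_width: 0.0006
```

```bash
cat > look.py <<'E'
import sys
from h import *
n=sys.argv[1]; c=r.get_calibration("wrist"); im=r.capture("wrist")[:,:,::-1].copy(); cv2.imwrite(f"pics/{n}.png",im)
s=r.get_state(); print(s['time_s'],s['tcp_pos'].round(4),s['eef_rot'].round(2),s['contact_force'].round(2),s['gripper_width'].round(4))
g=im.max(2); i=im.astype(int)
m=np.uint8(g<70)*255; m=cv2.morphologyEx(m,cv2.MORPH_OPEN,np.ones((5,5)))
for k in cv2.findContours(m,0,2)[0]:
    a=cv2.contourArea(k)
    if 150<a<8000:
        (u,v),ax,_=cv2.fitEllipse(k) if len(k)>5 else cv2.minAreaRect(k)
        print("dark",int(a),round(u),round(v),np.round(ax),ray("wrist",[(u,v)],.046,c)[0].round(4))
m=np.uint8((i[:,:,2]-i[:,:,1]>35)&(i[:,:,2]-i[:,:,0]>30))*255
for k in cv2.findContours(m,0,2)[0]:
    if cv2.contourArea(k)>15:
        p=k.reshape(-1,2).mean(0); print("red",p.round(),cv2.contourArea(k),ray("wrist",[p],.037,c)[0].round(4))
E
python3 look.py w1
```

```text
Traceback (most recent call last):
  File "look.py", line 4, in <module>
    s=r.get_state(); print(s['time_s'],s['tcp_pos'].round(4),s['eef_rot'].round(2),s['contact_force'].round(2),s['gripper_width'].round(4))
                                                                                                               ^^^^^^^^^^^^^^^^^^^^^^^^
AttributeError: 'float' object has no attribute 'round'
```

View pics/w1.png

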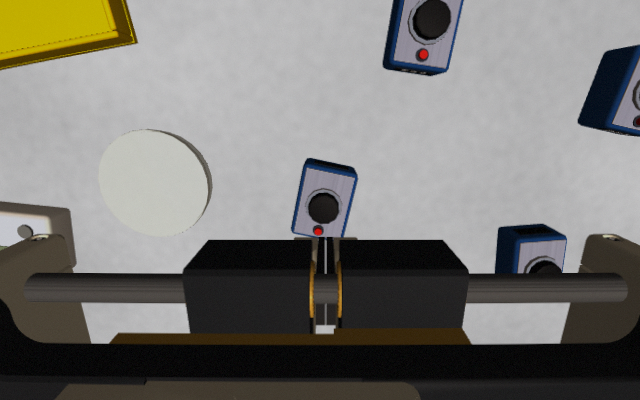

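The wrist view shows counter Q's key at (323,208) with its pin at (318,231), counter T's key at (431,19), and the closed fingertips just below.

```bash
sed -i "s/s\['gripper_width'\].round(4)/round(s['gripper_width'],4)/" look.py; python3 look.py w2; python3 -c "
from h import *
print(toolshift([.6155,-.0205,.229]))"
```

```text
2.0333 [ 0.6152 -0.0216  0.3001] [ 1.8000e+02 -8.0000e-02 -1.6664e+02] [ 0.24 -0.45  0.41] 0.0005
dark 363 7 253 [11. 76.] [ 0.7119 -0.2588  0.046 ]
dark 707 324 209 [30. 31.] [ 0.616  -0.0198  0.046 ]
dark 243 332 166 [ 6. 64.] [ 0.5833 -0.022   0.046 ]
dark 2318 607 87 [ 30. 110.] [0.4848 0.1494 0.046 ]
dark 1135 432 21 [35. 42.] [0.4751 0.0185 0.046 ]
dark 466 397 39 [21. 71.] [ 4.909e-01 -2.000e-04  4.600e-02]
red [312. 308.] 39.5 [ 0.7087 -0.0089  0.037 ]
red [339. 298.] 79.0 [0.6936 0.0118 0.037 ]
red [311. 280.] 37.0 [ 0.6828 -0.0153  0.037 ]
red [318. 232.] 42.0 [ 0.6389 -0.0194  0.037 ]
red [424.  55.] 60.5 [0.4942 0.0217 0.037 ]
red [37. 54.] 25.0 [ 0.5549 -0.2409  0.037 ]
red [113.  17.] 23.5 [ 0.5195 -0.1896  0.037 ]
[-0.00065574  0.00095413  0.07108705]
```

>>> {"api": "carry_out", "payload": {
  "plan": [
    [[-0.0005,0.001,0.02],[0,0,0],255],
    [[0,0,0.02],[0,0,0],255],
    [[0,0,0.018],[0,0,0],255],
    [[0,0,0.01],[0,0,0],255],
    [[0,0,0.004],[0,0,0],255],
    [[0,0,0],[0,0,0],255],
    [[0,0,0],[0,0,0],255]
  ]
}}

```text
time_s: 2.62
tcp_pos: [0.6161, -0.0208, 0.2295]
eef_rot: [-180.0, 0.1, -166.7]
contact_force: [-0.1, 0.5, 0.5]
gripper_width: 0.0003
```

>>> {"api": "carry_out", "payload": {
  "plan": [
    [[0,0,0.001],[0,0,0],255],
    [[0,0,0.001],[0,0,0],255],
    [[0,0,0.001],[0,0,0],255],
    [[0,0,0.001],[0,0,0],255],
    [[0,0,0.001],[0,0,0],255],
    [[0,0,0.001],[0,0,0],255],
    [[0,0,0],[0,0,0],255]
  ]
}}

```text
time_s: 3.2
tcp_pos: [0.6159, -0.0204, 0.2228]
eef_rot: [-180.0, 0.0, -166.7]
contact_force: [0.1, 0.4, 1.7]
gripper_width: 0.0002
```

>>> {"api": "carry_out", "payload": {
  "plan": [
    [[0,0,0.001],[0,0,0],255],
    [[0,0,0],[0,0,0],255]
  ]
}}

```text
time_s: 3.37
tcp_pos: [0.6159, -0.0204, 0.2218]
eef_rot: [-180.0, 0.0, -166.7]
contact_force: [-0.2, 1.3, 2.8]
gripper_width: 0.0004
```

>>> {"api": "carry_out", "payload": {
  "plan": [
    [[0,0,0.001],[0,0,0],255],
    [[0,0,0],[0,0,0],255]
  ]
}}

```text
time_s: 3.53
tcp_pos: [0.6159, -0.0204, 0.2207]
eef_rot: [180.0, 0.0, -166.7]
contact_force: [-0.3, 0.6, 3.3]
gripper_width: 0.0004
```

>>> {"api": "carry_out", "payload": {
  "plan": [
    [[0,0,0.001],[0,0,0],255],
    [[0,0,0],[0,0,0],255]
  ]
}}

```text
time_s: 3.7
tcp_pos: [0.6159, -0.0204, 0.2197]
eef_rot: [-180.0, 0.0, -166.7]
contact_force: [-0.6, 0.4, 3.9]
gripper_width: 0.0003
```

>>> {"api": "carry_out", "payload": {
  "plan": [
    [[0,0,0.0005],[0,0,0],255],
    [[0,0,0],[0,0,0],255]
  ]
}}

```text
time_s: 3.87
tcp_pos: [0.6159, -0.0204, 0.2195]
eef_rot: [-180.0, 0.0, -166.7]
contact_force: [-0.3, 1.3, 5.7]
gripper_width: 0.0002
```

>>> {"api": "carry_out", "payload": {
  "plan": [
    [[0,0,0.0005],[0,0,0],255],
    [[0,0,0],[0,0,0],255]
  ]
}}

```text
time_s: 4.03
tcp_pos: [0.6159, -0.0204, 0.2194]
eef_rot: [-180.0, 0.0, -166.6]
contact_force: [-2.7, 1.5, 8.3]
gripper_width: 0.0001
```

>>> {"api": "carry_out", "payload": {
  "plan": [
    [[0,0,-0.01],[0,0,0],255],
    [[0,0,-0.02],[0,0,0],255],
    [[0.0259,0.014,0],[0,0,0],255],
    [[0.0259,0.014,0],[0,0,0],255],
    [[0.0259,0.014,0],[0,0,0],255],
    [[0.0259,0.014,0],[0,0,0],255],
    [[0.0259,0.014,0],[0,0,0],255],
    [[0,0,0.01],[0,0,0],255],
    [[0,0,0.007],[0,0,0],255],
    [[0,0,0.002],[0,0,0],255],
    [[0,0,0],[0,0,0],255],
    [[0,0,0],[0,0,0],255]
  ]
}}

```text
time_s: 5.03
tcp_pos: [0.4744, 0.0177, 0.2295]
eef_rot: [-180.0, -0.0, -166.7]
contact_force: [-0.3, -0.5, 0.6]
gripper_width: 0.0006
```

>>> {"api": "carry_out", "payload": {
  "plan": [
    [[0,0,0.001],[0,0,0],255],
    [[0,0,0.001],[0,0,0],255],
    [[0,0,0.001],[0,0,0],255],
    [[0,0,0.001],[0,0,0],255],
    [[0,0,0.001],[0,0,0],255],
    [[0,0,0.001],[0,0,0],255],
    [[0,0,0],[0,0,0],255]
  ]
}}

```text
time_s: 5.62
tcp_pos: [0.4737, 0.0177, 0.2237]
eef_rot: [-180.0, -0.0, -166.7]
contact_force: [-0.2, -0.7, 2.9]
gripper_width: 0.0001
```

>>> {"api": "carry_out", "payload": {
  "plan": [
    [[0,0,0.001],[0,0,0],255],
    [[0,0,0.001],[0,0,0],255],
    [[0,0,0.001],[0,0,0],255],
    [[0,0,0],[0,0,0],255]
  ]
}}

```text
time_s: 5.95
tcp_pos: [0.4737, 0.0177, 0.2206]
eef_rot: [-180.0, 0.0, -166.7]
contact_force: [-0.4, -1.3, 4.2]
gripper_width: 0.0003
```

>>> {"api": "carry_out", "payload": {
  "plan": [
    [[0,0,0.001],[0,0,0],255],
    [[0,0,0],[0,0,0],255]
  ]
}}

```text
time_s: 6.12
tcp_pos: [0.4737, 0.0177, 0.2196]
eef_rot: [-180.0, 0.0, -166.7]
contact_force: [-0.4, -1.5, 3.7]
gripper_width: 0.0006
```

>>> {"api": "carry_out", "payload": {
  "plan": [
    [[0,0,0.0005],[0,0,0],255],
    [[0,0,0],[0,0,0],255]
  ]
}}

```text
time_s: 6.28
tcp_pos: [0.4737, 0.0178, 0.2194]
eef_rot: [-180.0, 0.0, -166.7]
contact_force: [-0.6, -1.7, 5.5]
gripper_width: 0.0007
```

>>> {"api": "carry_out", "payload": {
  "plan": [
    [[0,0,0.0005],[0,0,0],255],
    [[0,0,0],[0,0,0],255]
  ]
}}

```text
time_s: 6.45
tcp_pos: [0.4737, 0.0178, 0.2193]
eef_rot: [-180.0, 0.0, -166.6]
contact_force: [-2.9, -0.6, 11.7]
gripper_width: 0.0005
```

>>> {"api": "carry_out", "payload": {
  "plan": [
    [[0,0,-0.01],[0,0,0],255],
    [[0,0,-0.02],[0,0,0],255],
    [[-0.0084,0.0332,0],[0,0,0],255],
    [[-0.0084,0.0332,0],[0,0,0],255],
    [[-0.0084,0.0332,0],[0,0,0],255],
    [[-0.0084,0.0332,0],[0,0,0],255],
    [[-0.0084,0.0332,0],[0,0,0],255],
    [[0,0,0.01],[0,0,0],255],
    [[0,0,0.007],[0,0,0],255],
    [[0,0,0.002],[0,0,0],255],
    [[0,0,0],[0,0,0],255],
    [[0,0,0],[0,0,0],255]
  ]
}}

```text
time_s: 7.45
tcp_pos: [0.4761, 0.188, 0.2295]
eef_rot: [-180.0, -0.1, -166.7]
contact_force: [0.4, 0.4, 0.2]
gripper_width: 0.0007
```

>>> {"api": "carry_out", "payload": {
  "plan": [
    [[0,0,0.001],[0,0,0],255],
    [[0,0,0.001],[0,0,0],255],
    [[0,0,0.001],[0,0,0],255],
    [[0,0,0.001],[0,0,0],255],
    [[0,0,0.001],[0,0,0],255],
    [[0,0,0.001],[0,0,0],255],
    [[0,0,0],[0,0,0],255]
  ]
}}

```text
time_s: 8.03
tcp_pos: [0.4763, 0.189, 0.2238]
eef_rot: [-180.0, 0.0, -166.7]
contact_force: [-0.0, -1.3, 5.1]
gripper_width: 0.0004
```

>>> {"api": "carry_out", "payload": {
  "plan": [
    [[0,0,0.001],[0,0,0],255],
    [[0,0,0.001],[0,0,0],255],
    [[0,0,0.001],[0,0,0],255],
    [[0,0,0],[0,0,0],255]
  ]
}}

```text
time_s: 8.37
tcp_pos: [0.4763, 0.189, 0.221]
eef_rot: [-180.0, 0.0, -166.6]
contact_force: [-1.7, -1.3, 7.9]
gripper_width: 0.0004
```

>>> {"api": "carry_out", "payload": {
  "plan": [
    [[0,0,0.001],[0,0,0],255],
    [[0,0,0],[0,0,0],255]
  ]
}}

```text
time_s: 8.53
tcp_pos: [0.4763, 0.189, 0.2201]
eef_rot: [-180.0, 0.0, -166.6]
contact_force: [-1.8, -2.1, 8.8]
gripper_width: 0.0006
```

S is the stiff one. I'll continue to its stop.

>>> {"api": "carry_out", "payload": {
  "plan": [
    [[0,0,0.0005],[0,0,0],255],
    [[0,0,0],[0,0,0],255]
  ]
}}

```text
time_s: 8.7
tcp_pos: [0.4763, 0.1889, 0.2197]
eef_rot: [-180.0, 0.0, -166.6]
contact_force: [-2.4, -1.4, 8.4]
gripper_width: 0.0006
```

>>> {"api": "carry_out", "payload": {
  "plan": [
    [[0,0,0.0005],[0,0,0],255],
    [[0,0,0],[0,0,0],255]
  ]
}}

```text
time_s: 8.87
tcp_pos: [0.4763, 0.189, 0.2194]
eef_rot: [-180.0, 0.0, -166.6]
contact_force: [-2.1, -0.8, 9.4]
gripper_width: 0.0005
```

>>> {"api": "carry_out", "payload": {
  "plan": [
    [[0,0,0.0004],[0,0,0],255],
    [[0,0,0],[0,0,0],255]
  ]
}}

```text
time_s: 9.03
tcp_pos: [0.4763, 0.189, 0.2193]
eef_rot: [-180.0, 0.0, -166.6]
contact_force: [-3.2, -2.3, 14.3]
gripper_width: 0.0009
```

>>> {"api": "carry_out", "payload": {
  "plan": [
    [[0,0,-0.01],[0,0,0],255],
    [[0,0,-0.02],[0,0,0],255],
    [[-0.0288,-0.0109,0],[0,0,0],255],
    [[-0.0288,-0.0109,0],[0,0,0],255],
    [[-0.0288,-0.0109,0],[0,0,0],255],
    [[-0.0288,-0.0109,0],[0,0,0],255],
    [[-0.0288,-0.0109,0],[0,0,0],255],
    [[0,0,0.01],[0,0,0],255],
    [[0,0,0.007],[0,0,0],255],
    [[0,0,0.0016],[0,0,0],255],
    [[0,0,0],[0,0,0],255],
    [[0,0,0],[0,0,0],255]
  ]
}}

```text
time_s: 10.03
tcp_pos: [0.6282, 0.1695, 0.2298]
eef_rot: [-180.0, -0.0, -166.6]
contact_force: [0.6, -0.9, 0.6]
gripper_width: 0.0008
```

>>> {"api": "carry_out", "payload": {
  "plan": [
    [[0,0,0.001],[0,0,0],255],
    [[0,0,0.001],[0,0,0],255],
    [[0,0,0.001],[0,0,0],255],
    [[0,0,0.001],[0,0,0],255],
    [[0,0,0.001],[0,0,0],255],
    [[0,0,0.001],[0,0,0],255],
    [[0,0,0],[0,0,0],255]
  ]
}}

```text
time_s: 10.62
tcp_pos: [0.6289, 0.1693, 0.2236]
eef_rot: [180.0, 0.0, -166.7]
contact_force: [-1.2, 0.7, 1.9]
gripper_width: 0.0004
```

>>> {"api": "carry_out", "payload": {
  "plan": [
    [[0,0,0.001],[0,0,0],255],
    [[0,0,0.001],[0,0,0],255],
    [[0,0,0.001],[0,0,0],255],
    [[0,0,0],[0,0,0],255]
  ]
}}

```text
time_s: 10.95
tcp_pos: [0.6289, 0.1692, 0.2207]
eef_rot: [180.0, 0.0, -166.7]
contact_force: [-0.8, 1.7, 3.5]
gripper_width: 0.0004
```

>>> {"api": "carry_out", "payload": {
  "plan": [
    [[0,0,0.001],[0,0,0],255],
    [[0,0,0],[0,0,0],255]
  ]
}}

```text
time_s: 11.12
tcp_pos: [0.6289, 0.1693, 0.2197]
eef_rot: [180.0, 0.0, -166.7]
contact_force: [-2.6, 0.7, 3.3]
gripper_width: 0.0009
```

>>> {"api": "carry_out", "payload": {
  "plan": [
    [[0,0,0.0005],[0,0,0],255],
    [[0,0,0],[0,0,0],255]
  ]
}}

```text
time_s: 11.28
tcp_pos: [0.6289, 0.1692, 0.2194]
eef_rot: [180.0, 0.0, -166.7]
contact_force: [-2.5, 0.6, 5.6]
gripper_width: 0.0002
```

>>> {"api": "carry_out", "payload": {
  "plan": [
    [[0,0,0.0005],[0,0,0],255],
    [[0,0,0],[0,0,0],255]
  ]
}}

```text
time_s: 11.45
tcp_pos: [0.6289, 0.1692, 0.2194]
eef_rot: [-180.0, 0.0, -166.6]
contact_force: [-3.5, 0.4, 7.7]
gripper_width: 0.0003
```

>>> {"api": "carry_out", "payload": {
  "plan": [
    [[0,0,-0.02],[0,0,0],255],
    [[0,0,-0.03],[0,0,0],255],
    [[0.0288,0.0109,-0.01],[0,0,0],255],
    [[0.0288,0.0109,-0.01],[0,0,0],255],
    [[0.0288,0.0109,-0.01],[0,0,0],255],
    [[0.0288,0.0109,0],[0,0,5],0],
    [[0.0288,0.0109,0],[0,0,6],0],
    [[0,0,0],[0,0,0],0],
    [[0,0,0],[0,0,0],0],
    [[0,0,0],[0,0,0],0]
  ]
}}

```text
time_s: 12.28
tcp_pos: [0.4769, 0.1919, 0.2989]
eef_rot: [180.0, 0.0, -177.6]
contact_force: [0.6, 0.1, 0.1]
gripper_width: 0.0279
```

```bash
python3 look.py w3
python3 - <<'E'
from h import *
im=r.capture("top")[:,:,::-1]; im2=r.capture("top")[:,:,::-1]
cv2.imwrite("pics/topcrop2.png",cv2.resize(im[170:270,235:355],None,fx=6,fy=6,interpolation=cv2.INTER_CUBIC))
E
```

```text
12.3333 [0.4773 0.1918 0.2987] [ 1.7999e+02  3.0000e-02 -1.7760e+02] [-0.69 -0.38 -0.42] 0.0326
dark 2200 328 264 [ 53. 117.] [0.5234 0.198  0.046 ]
dark 700 324 207 [30. 30.] [0.4761 0.1929 0.046 ]
dark 542 521 200 [23. 51.] [0.4649 0.3408 0.046 ]
dark 823 98 193 [30. 35.] [0.4722 0.0232 0.046 ]
dark 233 324 164 [14. 49.] [0.4437 0.1916 0.046 ]
dark 1212 140 174 [ 19. 109.] [0.4563 0.0566 0.046 ]
red [534. 329.] 631.5 [0.5851 0.3839 0.037 ]
red [257. 309.] 47.0 [0.5744 0.1389 0.037 ]
red [394. 296.] 107.5 [0.5561 0.2554 0.037 ]
red [257. 282.] 56.5 [0.5478 0.1393 0.037 ]
red [545. 208.] 3931.5 [0.4731 0.3672 0.037 ]
```

View pics/w3.png

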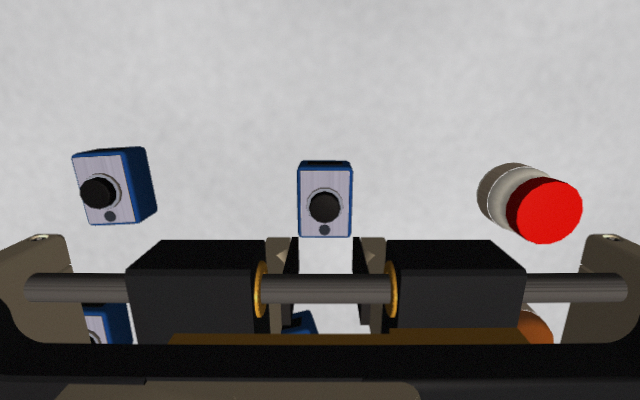

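The wrist view shows S square to the jaws, with its key at (325,207). The pins of S and T no longer show red.

View pics/topcrop2.png

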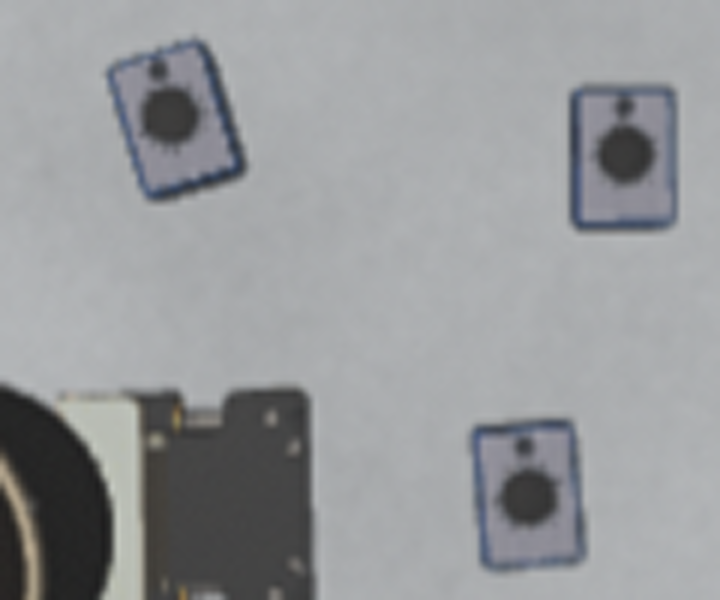

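Run:
```python
from h import *
im=r.capture("top")[:,:,::-1]
i=im.astype(int); print([(x,y) for y in range(170,270) for x in range(235,355) if i[y,x,2]-i[y,x,1]>20 and i[y,x,2]-i[y,x,0]>20])
# tray inner floor centre from scene & top, rim planes
for n in("top","scene"):
    im=cv2.imread(f"pics/{n}0.png");hsv=cv2.cvtColor(im,cv2.COLOR_BGR2HSV)
    c=max(cv2.findContours(cv2.inRange(hsv,(22,120,80),(35,255,255)),0,2)[0],key=cv2.contourArea)
    q=cv2.approxPolyDP(cv2.convexHull(c),8,True).reshape(-1,2); B=ray(n,q,.02); print(n,B.round(3).tolist(),B.mean(0))
s=r.get_state();print(s['tcp_pos'],s['eef_rot'],toolshift([.4765,.191,.2]))
```

```text
[(267, 268), (267, 269)]
top [[0.592, -0.349, 0.02], [0.439, -0.414, 0.02], [0.375, -0.259, 0.02], [0.528, -0.194, 0.02]] [ 0.48340613 -0.30403917  0.02      ]
scene [[0.373, -0.263, 0.02], [0.542, -0.19, 0.02], [0.604, -0.34, 0.02], [0.435, -0.416, 0.02]] [ 0.48833147 -0.30197679  0.02      ]
[0.47737359 0.19148666 0.29825266] [-1.79974646e+02 -2.41506157e-02 -1.77687343e+02] [ 0.00085111 -0.00040754  0.09825322]
```

Top view: all four pins are dark, so they are down. Next I grasp S.

>>> {"api": "carry_out", "payload": {
  "plan": [
    [[0,0,0],[0,0,0],0],
    [[0,0,0],[0,0,0],0],
    [[0,0,0],[0,0,0],0],
    [[0,0,0],[0,0,0],0],
    [[0.0005,-0.0005,0.02],[0,0,0],0],
    [[0,0,0.03],[0,0,0],0],
    [[0,0,0.03],[0,0,0],0],
    [[0,0,0.02],[0,0,0],0],
    [[0,0,0.01],[0,0,0],0],
    [[0,0,0.003],[0,0,0],0],
    [[0,0,0],[0,0,0],0]
  ]
}}

```text
time_s: 13.4
tcp_pos: [0.4764, 0.1912, 0.1854]
eef_rot: [-180.0, -0.0, -177.7]
contact_force: [0.5, 0.5, 0.8]
gripper_width: 0.0876
```

>>> {"api": "carry_out", "payload": {
  "plan": [
    [[0,0,0],[0,0,0],255],
    [[0,0,0],[0,0,0],255],
    [[0,0,0],[0,0,0],255],
    [[0,0,0],[0,0,0],255],
    [[0,0,0],[0,0,0],255],
    [[0,0,0],[0,0,0],255],
    [[0,0,0],[0,0,0],255],
    [[0,0,0],[0,0,0],255]
  ],
  "grip_force": 20
}}

```text
time_s: 14.07
tcp_pos: [0.4762, 0.1912, 0.1858]
eef_rot: [180.0, 0.0, -177.7]
contact_force: [-1.1, 0.5, 0.9]
gripper_width: 0.0437
```

>>> {"api": "carry_out", "payload": {
  "plan": [
    [[0,0,-0.01],[0,0,0],255],
    [[0,0,-0.025],[0,0,0],255],
    [[0,0,-0.03],[0,0,0],255],
    [[0,0,-0.025],[0,0,0],255],
    [[0.0007,-0.0158,0],[0,0,0],255],
    [[0.0007,-0.0308,0],[0,0,0],255],
    [[0.0007,-0.0308,0],[0,0,0],255],
    [[0.0007,-0.0308,0],[0,0,0],255],
    [[0.0007,-0.0308,0],[0,0,0],255],
    [[0.0007,-0.0308,0],[0,0,0],255],
    [[0.0007,-0.0308,0],[0,0,0],255]
  ]
}}

```text
time_s: 14.98
tcp_pos: [0.4786, -0.0113, 0.2755]
eef_rot: [180.0, -0.1, -177.7]
contact_force: [-0.2, 0.6, -2.4]
gripper_width: 0.0441
```

>>> {"api": "carry_out", "payload": {
  "plan": [
    [[0.0007,-0.0308,0],[0,0,0],255],
    [[0.0007,-0.0308,0],[0,0,0],255],
    [[0.0007,-0.0308,0],[0,0,0],255],
    [[0.0007,-0.0308,0],[0,0,0],255],
    [[0.0007,-0.0308,0],[0,0,0],255],
    [[0.0007,-0.0308,0],[0,0,0],255],
    [[0.0007,-0.0308,0],[0,0,0],255],
    [[0.0007,-0.0308,0],[0,0,0],255],
    [[0.0007,-0.0308,0],[0,0,0],255],
    [[0.0007,-0.0158,0],[0,0,0],255],
    [[0,0,0],[0,0,0],255],
    [[0,0,0],[0,0,0],255]
  ]
}}

```text
time_s: 15.98
tcp_pos: [0.4834, -0.3035, 0.2749]
eef_rot: [180.0, -0.1, -177.8]
contact_force: [-0.1, -0.1, -2.7]
gripper_width: 0.0442
```

```bash
python3 look.py w4; python3 -c "
from h import *
im=r.capture('scene')[:,:,::-1]; cv2.imwrite('pics/scene4.png',im[100:300,120:440].repeat(2,0).repeat(2,1))"
```

```text
16.0333 [ 0.4836 -0.3028  0.2751] [ 1.7995e+02 -8.0000e-02 -1.7775e+02] [-0.37 -0.2  -3.68] 0.0439
dark 580 325 328 [34. 75.] [ 0.5708 -0.2983  0.046 ]
dark 243 268 291 [14. 95.] [ 0.5404 -0.3414  0.046 ]
dark 1414 325 214 [54. 88.] [ 0.4798 -0.3018  0.046 ]
red [226. 309.] 48.0 [ 0.5632 -0.3757  0.037 ]
red [424. 294.] 104.0 [ 0.5446 -0.2233  0.037 ]
red [226. 282.] 57.5 [ 0.5395 -0.3744  0.037 ]
red [200. 193.] 67.0 [ 0.4705 -0.3893  0.037 ]
red [256. 112.] 39.5 [ 0.4143 -0.3494  0.037 ]
```

View pics/w4.png

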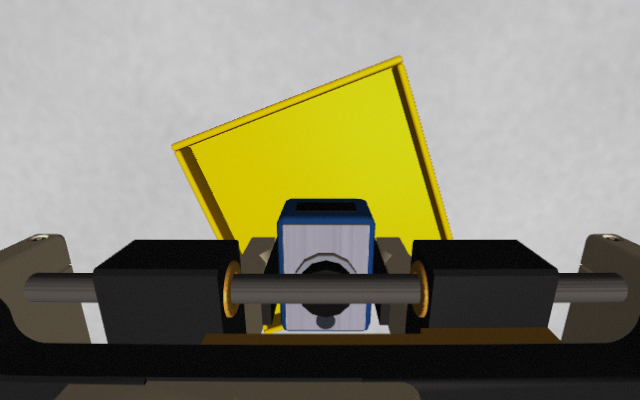

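The counter is held upright over the middle of the tray, whose corners show at (175,147) and (400,58). Next I lower it to just above the floor.

>>> {"api": "carry_out", "payload": {
  "plan": [
    [[0,0,0.02],[0,0,0],255],
    [[0,0,0.025],[0,0,0],255],
    [[0,0,0.02],[0,0,0],255],
    [[0,0,0.01],[0,0,0],255],
    [[0,0,0.005],[0,0,0],255],
    [[0,0,0.002],[0,0,0],255],
    [[0,0,0.001],[0,0,0],255],
    [[0,0,0.001],[0,0,0],255],
    [[0,0,0],[0,0,0],255],
    [[0,0,0],[0,0,0],255]
  ]
}}

```text
time_s: 16.92
tcp_pos: [0.4847, -0.3026, 0.1925]
eef_rot: [-180.0, 0.1, -177.7]
contact_force: [1.0, -0.0, -3.2]
gripper_width: 0.0444
```

>>> {"api": "carry_out", "payload": {
  "plan": [
    [[0,0,0.0005],[0,0,0],255],
    [[0,0,0.0005],[0,0,0],255],
    [[0,0,0],[0,0,0],255]
  ]
}}

```text
time_s: 17.17
tcp_pos: [0.4845, -0.3026, 0.1909]
eef_rot: [-180.0, 0.0, -177.7]
contact_force: [-0.1, -0.0, -1.6]
gripper_width: 0.0438
```

Contact is starting, so one more half-millimetre, then release and rise.

>>> {"api": "carry_out", "payload": {
  "plan": [
    [[0,0,0.0005],[0,0,0],255],
    [[0,0,0],[0,0,0],255],
    [[0,0,0],[0,0,0],60],
    [[0,0,0],[0,0,0],60],
    [[0,0,0],[0,0,0],60],
    [[0,0,0],[0,0,0],60],
    [[0,0,0],[0,0,0],60]
  ]
}}

```text
time_s: 17.75
tcp_pos: [0.4845, -0.3026, 0.1901]
eef_rot: [-180.0, 0.0, -177.7]
contact_force: [-0.4, -0.6, -0.2]
gripper_width: 0.0658
```

>>> {"api": "carry_out", "payload": {
  "plan": [
    [[0,0,-0.005],[0,0,0],60],
    [[0,0,-0.015],[0,0,0],60],
    [[0,0,-0.03],[0,0,0],60],
    [[0,0,-0.035],[0,0,0],60],
    [[0,0,-0.035],[0,0,0],60],
    [[0,-0.03,0],[0,0,0],60],
    [[0,-0.04,0],[0,0,0],60],
    [[0,-0.04,0],[0,0,0],60],
    [[0,-0.04,0],[0,0,0],60],
    [[0,0,0],[0,0,0],60],
    [[0,0,0],[0,0,0],60]
  ]
}}

```text
time_s: 18.67
tcp_pos: [0.4899, -0.4544, 0.3095]
eef_rot: [180.0, -0.0, -177.8]
contact_force: [-0.2, 0.7, 0.1]
gripper_width: 0.0673
```

Run:
```python
from h import *
a=r.capture("top")[:,:,::-1]; b=r.capture("scene")[:,:,::-1]
A=cv2.resize(a[110:310,230:500],None,fx=2,fy=2); B=cv2.resize(b[120:260,150:420],None,fx=2,fy=2)
cv2.imwrite("pics/end.png",np.vstack([A,B])[:600] if False else cv2.resize(np.vstack([A,B]),(476,600)))
s=r.get_state();print(s['time_s'],s['contact_force'],s['tcp_pos'])
```

```text
18.7667 [0.04797666 0.58144795 0.80817385] [ 0.49025066 -0.45235766  0.30992128]
```

View pics/end.png

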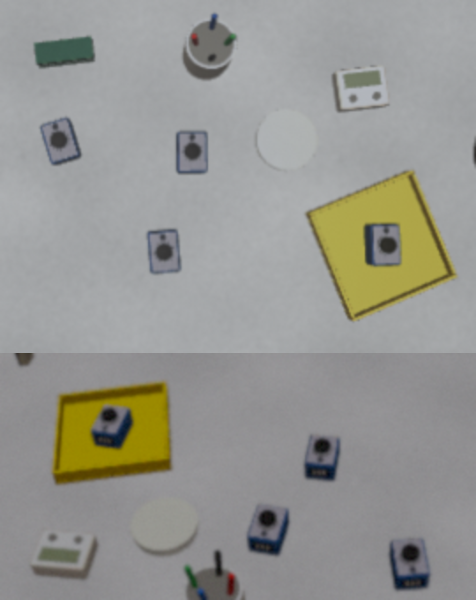

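The counter is in the tray and nothing else has moved. It looks a little skewed in the scene view, so I'll take one zoomed check for tilt with the expected upright outline drawn on.

Run:
```python
from h import *
out=[]
x,y,t=.4845,-.3026,np.radians(2.3)
for n,(u0,v0,w) in dict(top=(415,220,70),scene=(175,130,80)).items():
    im=r.capture(n)[:,:,::-1]; c=r.get_calibration(n); f=8 if w==70 else 7
    z=cv2.resize(im[v0:v0+60,u0:u0+50],None,fx=7,fy=7,interpolation=cv2.INTER_CUBIC)
    for h in(.005,.039):
        P=np.array([[sx*.03,sy*.022] for sx,sy in((1,1),(1,-1),(-1,-1),(-1,1))])@np.array([[np.cos(t),np.sin(t)],[-np.sin(t),np.cos(t)]])+[x,y]
        q=cv2.projectPoints(np.c_[P,[h]*4],c["rvec"],c["tvec"],c["K"],c["D"])[0].reshape(-1,2)
        cv2.polylines(z,[np.int32((q-[u0,v0]+.5)*7)],True,(0,0,255),1)
    out.append(z)
cv2.imwrite("pics/tilt.png",np.hstack(out))
```

```text
(no output)
```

View pics/tilt.png

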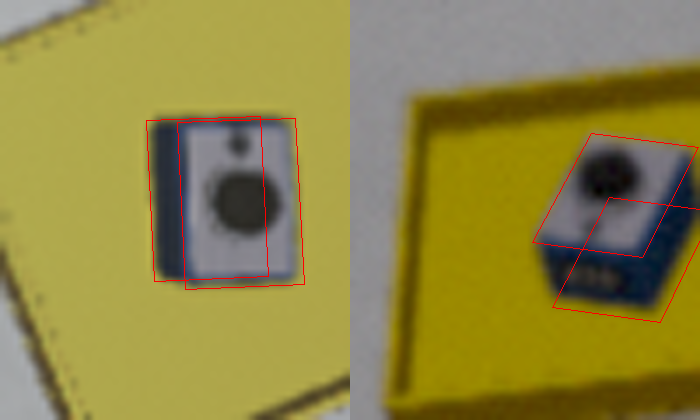

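The outlines of an upright counter on the floor match both views, so it stands flat.

```bash
python3 -c "
from plant import r
print(r.close_job())"
```

```text
the job is handed in; nothing more can be done
None
```

I pressed all four keys to their stops and put the stiff counter in the repair tray. The job is handed in, at about 19 s of the 72 s allowed.

- **Pressing:** I lowered the closed fingertips in steps of 1 mm or less until the force jumped at the stop. The highest force I read was 14.3 N, on the stiff key. Force readings varied by about 1 N, and they were only taken at the end of each move.
- **Finding the stiff one:** the counter that started near x 0.476, y 0.190 gave 5.1 N early in its travel, rising to about 9 N just before the stop. The other three gave about 2–3 N, rising to about 4 N.
- **Pins:** the close-up pictures before the pick-up showed no red on any of the four pins, so all were down.
- **Placing:** I set the stiff counter down at about (0.485, -0.303), within a few millimetres of the tray centre. The upright outline drawn for that spot matched its edges in both camera views to within about 5 mm.
- **Last checks:** the three light counters and the other bench things in the final views looked unmoved. The amber bottle and specimen jar were outside those pictures, but the arm was never lowered near them. The gripper ended clear of everything, reading only the sensor's resting noise (under 1 N). No check failed or disagreed.

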